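# Shut the red slip valve under the sliding cover

### The job

On the casting bench, push the loose metal cover of the green valve box along its guides, all the way to the other end of the box, so that the well with the two valves lies fully open. Then push the red valve handle clockwise until it is fully shut, against its stop. Only push with the fingertips: do not lift the cover, leave the blue handle open and leave the other things on the bench where they are.

Things in the scene. Friction and masses are not known exactly. Their poses are not given: they have to be found in the camera images.
- valve_box: Green steel box fixed to the bench, 152 (x) x 480 (y) x 66 mm high; origin under its centre, z up, -x side towards the robot. Its top at y -12 to 240 mm is a closed flat deck. Guide rails to z 76 mm run along y at |x| 69 to 76 mm; end stops of that height begin at y -230 and +230 mm. Pipe stubs, tops at z 40 mm, reach 45 mm beyond its +x face and 12 mm beyond its -x face.
- well (a point): Centre of the open-topped well's floor: box frame x 0, y -117, z 6 mm; axes as the box's. The well is 112 (x) x 210 (y) mm and 60 mm deep. Two brass pipes cross it along x at box y -177 and -87 mm (tops at z 34 mm), each with a quarter-turn valve, one handle red and one blue.
- cover: Loose aluminium plate, 132 (x) x 222 (y) x 6 mm, 0.3 to 0.6 kg, on the box's top between the guides, at first over the well; origin under its centre, axes as the box's. A black upright lug, 70 (x) x 10 (y) mm, stands in its middle, 6 to 24 mm above the underside. Its centre starts near box y -117 mm and meets the far end stop at +119 mm. Slides at a few newtons; nothing holds it down.
- red_handle (a joint): Angle of the red handle (rad): 0 = open, along its pipe, tip to the box's -x; it turns clockwise seen from above to 1.571 = shut, across the pipe, tip to the box's +y, against a stop. Starts within 0 to 0.25. It stays where it is left; about 2.5 N at 50 mm from its axis turns it.
- red_pivot (a point): On the upright axis of the red handle, half-way up the handle, 52 mm above the bench. Which of the two places (box x 25 mm, y -177 or -87 mm) is red and which blue changes. The point turns with the handle: its -x axis points along the handle to the tip.
- red_tip (a point): Outer end of the red handle, 62 mm from its axis, half-way up (52 mm above the bench). The red sleeve covers the outer 44 mm of the handle and is 14 mm wide and 20 mm high (z 42 to 62 mm above the bench).
- blue_handle (a joint): Angle of the blue handle, the same kind of valve in the other place of the well; it starts open, within 0 to 0.15, and must stay open.
- blue_tip (a point): Outer end of the blue handle, made like the red one.
- mould: Loose white plaster mould block, 130 x 130 x 50 mm, with a round hollow, behind the box; origin under its centre. Leave alone.
- brush: Loose brush with a wooden handle, 190 mm long, lying in front of the box (robot's side). Leave alone.
- bowl: Loose aqua bowl, 150 mm across, 65 mm high; origin under its centre. Leave alone.
- jug: Loose steel jug with a handle, 120 mm across, 150 mm high; origin under its centre. Leave alone.
- cup: Loose green cup, 80 mm across, 100 mm high; origin under its centre. Leave alone.
- mallet: Loose rubber-headed mallet, 260 mm long, lying down. Leave alone.
- jar: Loose white jar with a blue cap, 70 mm across, 110 mm high; origin under its centre. Leave alone.

How it is judged:
On the way, in this order (a step that is already met when the one before it is completed fails the run):
1. the cover is slid along to the other end and the well is fully open (y of cover in the frame of valve_box above 0.095 m), for 0.2 s.
2. the red handle is pushed shut (value of joint red_handle above 1.43 rad), for 0.2 s.
At the end, for the whole second after the job is handed in: The cover lies at rest on the box, its centre beyond y +95 mm in the box's frame (end stop at +119 mm); the red handle stands within 0.14 rad (8 degrees) of its shut stop; the blue handle is still open (below 0.35 rad) (y of cover in the frame of valve_box above 0.095 m and z of cover in the frame of valve_box below 0.076 m and value of joint red_handle above 1.43 rad and value of joint blue_handle below 0.35 rad and linear speed of cover below 0.02 m/s); the robot touches nothing.
It fails at once if the cover is lifted (10 mm) or tipped (0.15 rad) (not (z of cover in the frame of valve_box below 0.076 m) or angle between cover's own z axis and vertical above 0.15 rad).
It fails at once if the blue handle is turned (not (value of joint blue_handle below 0.35 rad)).
It fails at once if another thing on the bench (mould, brush, bowl, jug, cup, mallet, jar) is moved or lifted by more than 25 mm (distance of any of mould, brush, bowl, jug, cup, mallet, jar from where it was at the start of the episode above 0.025 m).
It also fails if it takes over 53 s, if anything falls off the work surface, if the arm or the gripper's body presses on something with over 40 N, if the wrist force passes 120 N, or if a joint passes its speed limit or range.

### The arm

A 7-joint arm with a two-finger parallel gripper is mounted at the origin on the work surface. World frame = base frame: x ahead of the robot, y to its left, z up, the work surface at z = 0. Lengths are in m, angles in rad, forces in N, time in s.
With the tool pointing down it reaches from about 0.425 to 0.925 m from the base axis. Payload 6.8 kg.
Tool frame: the origin (TCP) lies on the centre line of the jaws, within the pads' length; the fingertips stand 17 mm ahead of it and the grasp point (between the pads) lies 2 mm behind it (nose_length is the distance from the TCP to the fingertips, in m); z points along the fingers, x is the direction in which the jaws open and shut, and the axes are right-handed (so a half turn about z gives the same grasp; the last joint's range is limited). The gripper opens to 85 mm and grips with 20 to 120 N. Pads are 22 mm wide; open, the fingers measure 114 mm over their backs; the gripper's body (76 mm by 85 mm) begins 54 mm behind the grasp point. The pads swing forward as they close: fully open they stand 13 mm farther back than shut.
Start: joints at [1.01, 0.477, 0.022, 1.555, -0.011, 1.109, -0.083], TCP at [0.295, -0.607, 0.248] pointing down, gripper open.
Joint ranges: [-2.96, 2.96], [-0.34, 2.1], [-1.41, 1.46], [0.24, 2.44], [-1.37, 4.51], [0.17, 1.92], [-2.96, 2.96]. Speed limits (rad/s): [2.39, 2.39, 3.14, 3.14, 3.14, 3.14, 3.14].

### API

Orientations are given as a unit quaternion [w, x, y, z].
In Python, from station import * gives the robot as it stands.
- The arm moves only by the tool send_rows, never from a script. Its argument "commands" is a list of rows, each an object with "translation": the shift along the tool's x, y, z in m, a list of three; "rot": the turn, a rotation vector about the tool's x, y, z in degrees, a list of three; "grip": the finger opening in m, from 0 to 0.0854. In form: [{"translation": [tx, ty, tz], "rot": [rx, ry, rz], "grip": grip}, ...]. A call has exactly 5 rows; each row shifts and turns the commanded pose from where the row before left it, along the tool's axes as they then stand; what a row does not reach is not made up. A row lasts 1/12 s, in which the tool goes at most 41.7 mm and 7.16 degrees, less where a joint would pass 70% of its speed; a pose out of reach is approached as far as the arm can. A call with a gripper value outside its range is refused whole. The fingers move at their own pace and stop on an object; "force" is the grip in N (left out, the last holds). Time passes only in rows, so rows that do not move let the fingers close, or fill a call up. It gives the time, the measured TCP pose, the force and the opening at its end, in the units of the state.
- get_obs(): the state, without advancing time (a new reading comes with each control period).
- read_camera(name): name is "side" or "top"; returns a dict with "pixels" (384x512x3 uint8, red, green, blue), "depth" (384x512 float32, m along the optical axis (not along the pixel's ray), 0 where there is no reading), "mtx" (3x3 intrinsics, pixels), "dist" ([k1, k2, p1, p2, k3] as OpenCV has them; the pictures are not rectified), "extrinsics" (4x4, takes a point from camera to world coordinates). Camera axes: x right, y up, looking along -z (the intrinsics and any distortion apply to the point x, -y, -z); pixel columns grow to the right and rows downward; lengths in m; the calibration is good to about 2 mm. A picture is of the moment at which its call begins.
- hand_in(): hands the job in, once; it reports no verdict.
The state is a dict: "t": time; "q": joint angles; "joint_vel": joint speeds; "joint_torque": joint torques, N m; "eef_pos": TCP position; "tool_rot": TCP orientation; "contact_force": force on the tool from outside, world axes, zero at the start; "torque": the same for the moment, N m; "gripper_width": opening from 0.0 (shut) to 1.0 (fully open).
Only numpy, scipy, OpenCV 4.12 (cv2) and the standard library are available. Lean on these libraries where they do the work, as an engineer would, in place of code of your own. Each camera call takes 0.05 s, during which the arm holds its last target.

## Working session

There is one attempt and no reset: what is moved stays moved. The work goes in short steps, Python scripts to look and compute and a tool call to move; the robot and the scene stay as the last step left them, time stands still between calls to the robot, and variables do not carry over. Pictures are saved under pics/ and viewed, and the job is handed in when it is done.

Besides the shell and the picture viewer there is one more tool, called as name([rows], argument=value, ...), one row to a line, values as JSON. send_rows: Moves the arm, as the interface text tells. Its arguments: {"type":"object","properties":{"commands":{"type":"array","items":{"type":"object","properties":{"translation":{"type":"array","items":{"type":"number"}},"rot":{"type":"array","items":{"type":"number"}},"grip":{"type":"number"}}}},"force":{"type":"number"}},"required":["commands"]}

```bash
mkdir -p pics; ls
python3 - <<'E'
from station import *
import cv2,numpy as np
o=get_obs()
print({k:np.round(v,3) for k,v in o.items()})
for n in("top","side"):
    c=read_camera(n); cv2.imwrite(f"pics/{n}0.png",c["pixels"][:,:,::-1]); np.savez(f"{n}0.npz",**c)
    print(c["mtx"],c["dist"],c["extrinsics"].round(3))
E
```

```text
pics
{'t': np.float64(0.0), 'q': array([ 1.01 ,  0.478,  0.022,  1.556, -0.011,  1.109, -0.083]), 'joint_vel': array([ 0.001, -0.001,  0.   ,  0.002,  0.001,  0.   ,  0.   ]), 'joint_torque': array([-0.0000e+00, -5.9645e+01,  1.6070e+00, -2.8120e+01,  1.2000e-02,
        1.0000e-02,  0.0000e+00]), 'eef_pos': array([ 0.295, -0.606,  0.247]), 'tool_rot': array([-0.   ,  0.848, -0.53 , -0.001]), 'contact_force': array([ 0.081,  0.246, -0.784]), 'torque': array([ 0.015,  0.035, -0.023]), 'gripper_width': np.float64(0.998)}
[[411.97677504   0.         256.91398142]
 [  0.         411.97677504 197.15825954]
 [  0.           0.           1.        ]] [-0.11820467  0.          0.          0.          0.        ] [[ 0.03   0.976 -0.217  0.19 ]
 [-1.     0.03  -0.003 -0.005]
 [ 0.003  0.217  0.976  1.62 ]
 [ 0.     0.     0.     1.   ]]
[[362.86671869   0.         265.24607463]
 [  0.         362.86671869 193.47864105]
 [  0.           0.           1.        ]] [-0.10072109  0.          0.          0.          0.        ] [[-0.96   0.163 -0.226  0.212]
 [-0.278 -0.602  0.748  0.943]
 [-0.014  0.781  0.624  0.858]
 [ 0.     0.     0.     1.   ]]
```

View pics/top0.png

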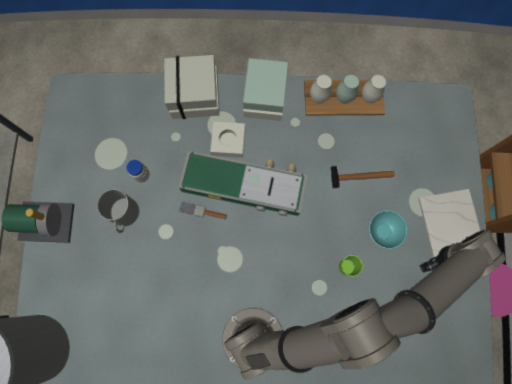

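View pics/side0.png

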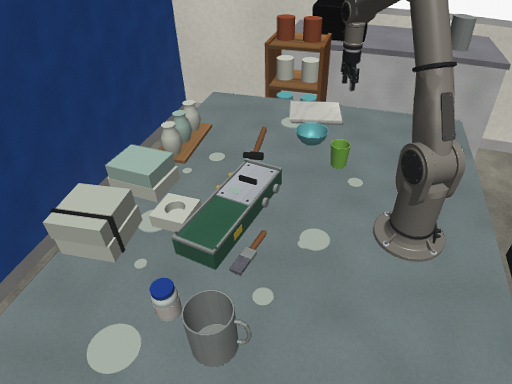

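The top view shows the box at about (243,183), with the cover on its right (world −y) half and the lug near (270,186). I'll enlarge that area.

```bash
cat > h.py <<'E'
import numpy as np,cv2
from scipy.spatial.transform import Rotation as R
def ray(c,uv):
    n=cv2.undistortPoints(np.array(uv,float).reshape(-1,1,2),c["mtx"],c["dist"]).reshape(-1,2)
    d=np.c_[n[:,0],-n[:,1],-np.ones(len(n))]
    E=c["extrinsics"]; return E[:3,3],d@E[:3,:3].T
def atz(c,uv,z):
    o,d=ray(c,uv); z=np.broadcast_to(z,len(d)); s=(z-o[2])/d[:,2]; return o+s[:,None]*d
def proj(c,P):
    E=c["extrinsics"]; p=(np.atleast_2d(P)-E[:3,3])@E[:3,:3]; p=p*[1,-1,-1]
    return cv2.projectPoints(p,np.zeros(3),np.zeros(3),c["mtx"],c["dist"])[0].reshape(-1,2)
def cloud(c):
    h,w=c["depth"].shape; u,v=np.meshgrid(np.arange(w),np.arange(h))
    o,d=ray(c,np.c_[u.ravel(),v.ravel()]); return (o+d*c["depth"].reshape(-1,1)).reshape(h,w,3)
def crop(c,u0,v0,u1,v1,k,f):
    cv2.imwrite(f,cv2.resize(np.ascontiguousarray(c["pixels"][v0:v1,u0:u1,::-1]),None,fx=k,fy=k,interpolation=cv2.INTER_CUBIC))
E
python3 - <<'E'
from h import *
t=dict(np.load("top0.npz")); s=dict(np.load("side0.npz"))
crop(t,170,140,320,230,5,"pics/t1.png"); crop(s,165,145,295,275,4,"pics/s1.png")
C=cloud(t)
for u,v in [(215,177),(285,187),(270,186),(230,135),(200,160)]: print(u,v,C[v,u].round(3))
E
```

```text
215 177 [0.612 0.167 0.061]
285 187 [ 0.576 -0.107  0.076]
270 186 [ 0.574 -0.049  0.091]
230 135 [0.807 0.119 0.014]
200 160 [0.678 0.229 0.066]
```

View pics/t1.png

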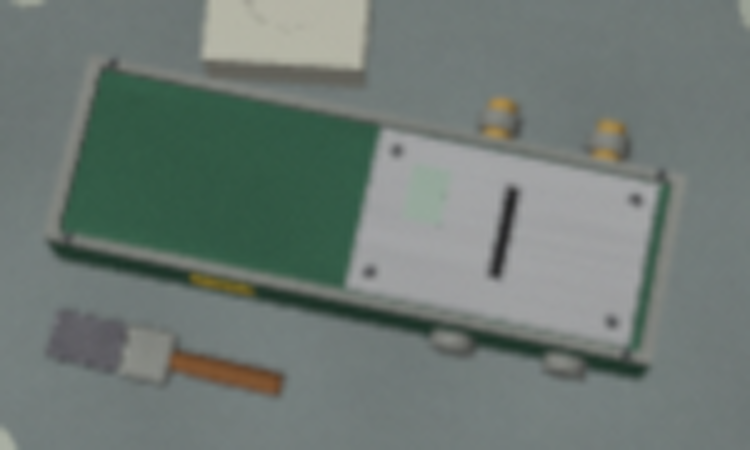

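View pics/s1.png

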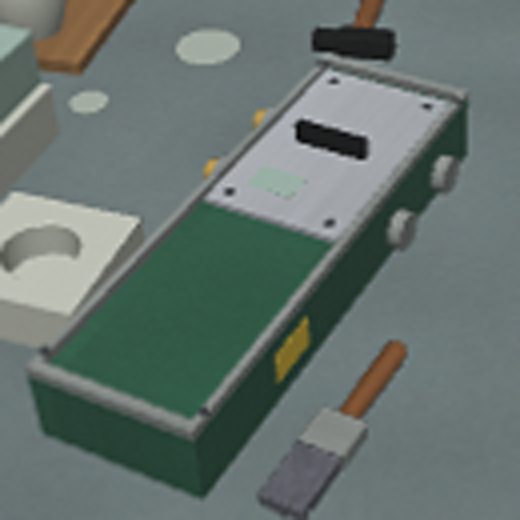

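The crop shows the rail corners at (93,60), (50,240), (647,362) and (684,177), and the lug from (513,187) to (495,277). I'll fit the box pose from these.

Run:
```python
from h import *
from scipy.optimize import least_squares
t=dict(np.load("top0.npz")); s=dict(np.load("side0.npz"))
f=lambda a,k,o:(np.array(a)+.5)/k-.5+o
ut=f([(93,60),(50,240),(647,362),(684,177)],5,[170,140]); us=f([(30,368),(196,433),(467,97),(320,58)],4,[165,145])
L=np.array([(76,240,76),(-76,240,76),(-76,-240,76),(76,-240,76)])/1e3
def W(p,L): c,q=np.cos(p[2]),np.sin(p[2]); return np.c_[p[0]+c*L[:,0]-q*L[:,1],p[1]+q*L[:,0]+c*L[:,1],L[:,2]]
for nm,cs in (("t",[(t,ut)]),("s",[(s,us)]),("b",[(t,ut),(s,us)])):
    r=least_squares(lambda p:np.concatenate([(proj(c,W(p,L))-u).ravel() for c,u in cs]),[.6,.05,-.2])
    print(nm,r.x.round(4),np.degrees(r.x[2]).round(2),r.fun.round(1))
p=r.x
lug=f([(513,187),(495,277)],5,[170,140]); a=atz(t,lug,.09); 
c,q=np.cos(p[2]),np.sin(p[2]); Rm=np.array([[c,-q],[q,c]])
print("lug box",((a[:,:2]-p[:2])@Rm).round(3), a.round(3))
np.save("box.npy",p)
print(W(p,np.array([[0,-.117,.1],[0,.119,.1],[.025,-.177,.052],[.025,-.087,.052]])).round(4))
br=atz(t,f([(50,315),(280,385)],5,[170,140]),.012);print("brush",br.round(3),((br[:,:2]-p[:2])@Rm).round(3))
```

```text
t [ 0.5942  0.0563 -0.1745] -10.0 [-0.6 -0.5 -1.4  0.   1.2  0.5  0.8 -0.1]
s [ 0.5959  0.061  -0.1668] -9.56 [-0.8  0.7  0.2  0.6 -0.3 -1.5  1.1 -0.9]
b [ 0.5954  0.0584 -0.1709] -9.79 [-1.2 -0.6 -1.9 -0.1  0.7 -0.1  0.2 -0.7 -0.4 -0.   0.3 -0.1  0.2 -1.8
  1.7 -1.2]
lug box [[ 0.035 -0.111]
 [-0.038 -0.111]] [[ 0.611 -0.057  0.09 ]
 [ 0.539 -0.044  0.09 ]]
[[ 0.5755 -0.0569  0.1   ]
 [ 0.6157  0.1757  0.1   ]
 [ 0.59   -0.1203  0.052 ]
 [ 0.6053 -0.0316  0.052 ]]
brush [[0.515 0.309 0.012]
 [0.464 0.122 0.012]] [[-0.122  0.233]
 [-0.14   0.04 ]]
```

```bash
cat >> h.py <<'E'
p=np.load("box.npy") if __import__("os").path.exists("box.npy") else None
def b2w(x,y,z): c,q=np.cos(p[2]),np.sin(p[2]); return np.array([p[0]+c*x-q*y,p[1]+q*x+c*y,z])
def w2b(P): c,q=np.cos(p[2]),np.sin(p[2]); d=np.array(P)-[p[0],p[1],0]; return np.array([c*d[0]+q*d[1],-q*d[0]+c*d[1],d[2]])
def rep(o,tgt=None):
    w,x,y,z=o["tool_rot"]; M=R.from_quat([x,y,z,w]).as_matrix()
    print("t",round(float(o["t"]),2),"boxpos",(w2b(o["eef_pos"])*1e3).round(1),"F",np.round(o["contact_force"],1),"w",round(float(o["gripper_width"]),3),"toolx deg",np.degrees(np.arctan2(M[1,0],M[0,0])).round(2),"toolz",M[:,2].round(3))
    if tgt is not None: print("shift tool mm",(M.T@(b2w(*tgt)-o["eef_pos"])*1e3).round(1))
E
python3 - <<'E'
from station import *
from h import *
rep(get_obs(),(0,-.165,.2))
print(np.degrees(p[2]))
E
```

```text
t 0.1 boxpos [-182.9 -706.4  247.4] F [ 0.  -0.7  0.8] w 1.002 toolx deg -64.06 toolz [-0.001  0.001 -1.   ]
shift tool mm [-332.6 -464.7   47.9]
-9.794080560844854
```

send_rows([
  {"translation": [0,0,0],"rot": [0,0,-7],"grip": 0},
  {"translation": [0,0,0],"rot": [0,0,-7],"grip": 0},
  {"translation": [0,0,0],"rot": [0,0,-7],"grip": 0},
  {"translation": [0,0,0],"rot": [0,0,-7],"grip": 0},
  {"translation": [0,0,0],"rot": [0,0,-7],"grip": 0},
])

```text
t: 0.52
eef_pos: [0.2952, -0.6067, 0.2477]
tool_rot: [-0.0, 0.969, -0.248, -0.0]
contact_force: [0.2, -0.0, -0.2]
gripper_width: 0.296
```

send_rows([
  {"translation": [0,0,0],"rot": [0,0,-7],"grip": 0},
  {"translation": [0,0,0],"rot": [0,0,-7],"grip": 0},
  {"translation": [0,0,0],"rot": [0,0,-5.2],"grip": 0},
  {"translation": [0,0,0],"rot": [0,0,0],"grip": 0},
  {"translation": [0,0,0],"rot": [0,0,0],"grip": 0},
])

```text
t: 0.93
eef_pos: [0.295, -0.6068, 0.2479]
tool_rot: [-0.0, 0.996, -0.087, -0.0]
contact_force: [1.1, -0.0, -0.1]
gripper_width: -0.0
```

Run:
```python
from station import *
from h import *
rep(get_obs(),(0,-.165,.2))
```

```text
t 0.93 boxpos [-182.8 -706.6  247.9] F [ 1.1 -0.  -0.1] w -0.0 toolx deg -10.04 toolz [-0.     0.001 -1.   ]
shift tool mm [ 180.6 -542.4   48.2]
```

send_rows([
  {"translation": [0.012,-0.036,0],"rot": [0,0,0],"grip": 0},
  {"translation": [0.012,-0.036,0],"rot": [0,0,0],"grip": 0},
  {"translation": [0.012,-0.036,0],"rot": [0,0,0],"grip": 0},
  {"translation": [0.012,-0.036,0],"rot": [0,0,0],"grip": 0},
  {"translation": [0.012,-0.036,0],"rot": [0,0,0],"grip": 0},
])

```text
t: 1.35
eef_pos: [0.3858, -0.4382, 0.2483]
tool_rot: [0.0, 0.996, -0.088, 0.0]
contact_force: [0.6, 0.1, 0.4]
gripper_width: 0.002
```

send_rows([
  {"translation": [0.012,-0.036,0],"rot": [0,0,0],"grip": 0},
  {"translation": [0.012,-0.036,0],"rot": [0,0,0],"grip": 0},
  {"translation": [0.012,-0.036,0],"rot": [0,0,0],"grip": 0},
  {"translation": [0.012,-0.036,0],"rot": [0,0,0],"grip": 0},
  {"translation": [0.012,-0.036,0],"rot": [0,0,0],"grip": 0},
])

```text
t: 1.77
eef_pos: [0.4757, -0.2711, 0.2484]
tool_rot: [0.0, 0.996, -0.088, 0.0]
contact_force: [0.9, -0.6, 0.2]
gripper_width: -0.002
```

send_rows([
  {"translation": [0.012,-0.036,0],"rot": [0,0,0],"grip": 0},
  {"translation": [0.012,-0.036,0],"rot": [0,0,0],"grip": 0},
  {"translation": [0.012,-0.036,0],"rot": [0,0,0],"grip": 0},
  {"translation": [0.012,-0.036,0.02],"rot": [0,0,0],"grip": 0},
  {"translation": [0.012,-0.036,0.02],"rot": [0,0,0],"grip": 0},
])

```text
t: 2.18
eef_pos: [0.5656, -0.1061, 0.2102]
tool_rot: [0.0, 0.996, -0.088, 0.002]
contact_force: [1.2, -0.9, 0.1]
gripper_width: 0.003
```

send_rows([
  {"translation": [0,0,0.02],"rot": [0,0,0],"grip": 0},
  {"translation": [0,0,0.02],"rot": [0,0,0],"grip": 0},
  {"translation": [0,0,0.02],"rot": [0,0,0],"grip": 0},
  {"translation": [0,0,0],"rot": [0,0,0],"grip": 0},
  {"translation": [0,0,0],"rot": [0,0,0],"grip": 0},
])

```text
t: 2.6
eef_pos: [0.5634, -0.1076, 0.1488]
tool_rot: [-0.0, 0.996, -0.087, -0.001]
contact_force: [0.6, 0.3, 0.3]
gripper_width: -0.002
```

Run:
```python
from station import *
from h import *
rep(get_obs(),(0,-.165,.097))
t=read_camera("top");s=read_camera("side")
crop(t,170,140,320,230,5,"pics/t2.png"); crop(s,165,85,295,215,4,"pics/s2.png")
```

```text
t 2.6 boxpos [  -3.3 -169.   148.8] F [0.6 0.3 0.3] w -0.002 toolx deg -9.96 toolz [-0.002  0.    -1.   ]
shift tool mm [ 3.5 -4.1 51.8]
```

View pics/t2.png

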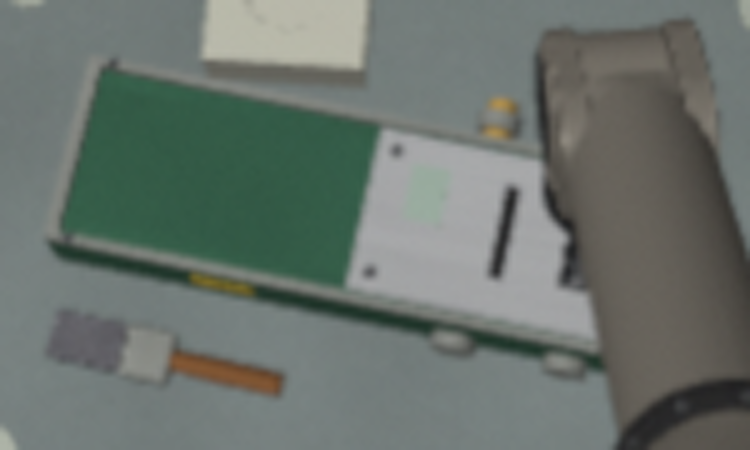

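View pics/s2.png

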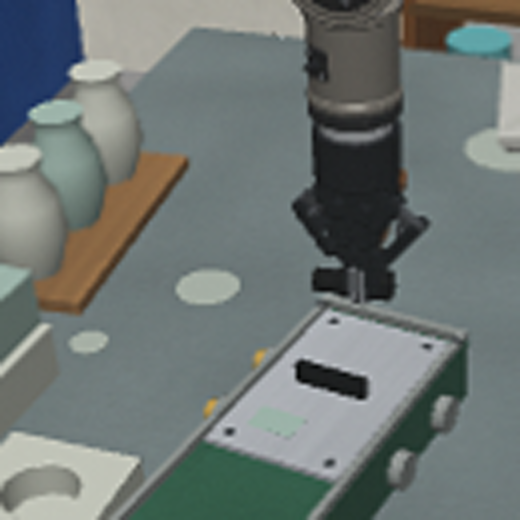

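The fingertips hang behind the lug, in line with it. The dark bar in the side view is the mallet head in the background. Next I lower the tips to about z 80 mm, which is 8 mm above the plate and 10 mm below the lug top.

send_rows([
  {"translation": [0.003,0.002,0.015],"rot": [0,0,0],"grip": 0},
  {"translation": [0,0,0.015],"rot": [0,0,0],"grip": 0},
  {"translation": [0,0,0.012],"rot": [0,0,0],"grip": 0},
  {"translation": [0,0,0.01],"rot": [0,0,0],"grip": 0},
  {"translation": [0,0,0],"rot": [0,0,0],"grip": 0},
])

```text
t: 3.12
eef_pos: [0.5658, -0.1102, 0.0962]
tool_rot: [-0.0, 0.996, -0.086, -0.001]
contact_force: [-0.5, 0.7, -1.2]
gripper_width: 0.001
```

send_rows([
  {"translation": [0,-0.006,0],"rot": [0,0,0],"grip": 0},
  {"translation": [0,-0.006,0],"rot": [0,0,0],"grip": 0},
  {"translation": [0,-0.006,0],"rot": [0,0,0],"grip": 0},
  {"translation": [0,-0.006,0],"rot": [0,0,0],"grip": 0},
  {"translation": [0,-0.006,0],"rot": [0,0,0],"grip": 0},
])

```text
t: 3.53
eef_pos: [0.5723, -0.0795, 0.098]
tool_rot: [-0.0, 0.996, -0.086, 0.001]
contact_force: [0.4, -0.4, -0.3]
gripper_width: -0.001
```

send_rows([
  {"translation": [0,-0.006,0],"rot": [0,0,0],"grip": 0},
  {"translation": [0,-0.006,0],"rot": [0,0,0],"grip": 0},
  {"translation": [0,-0.006,0],"rot": [0,0,0],"grip": 0},
  {"translation": [0,-0.006,0],"rot": [0,0,0],"grip": 0},
  {"translation": [0,-0.006,0],"rot": [0,0,0],"grip": 0},
])

```text
t: 3.95
eef_pos: [0.577, -0.0518, 0.0976]
tool_rot: [0.001, 0.996, -0.086, 0.0]
contact_force: [-0.9, -4.1, 1.7]
gripper_width: 0.0
```

Run:
```python
from station import *
from h import *
rep(get_obs(),(0,.1,.097))
s=read_camera("side")
crop(s,165,85,295,215,4,"pics/s3.png")
```

```text
t 3.95 boxpos [   0.6 -111.7   97.6] F [-0.9 -4.1  1.7] w 0.0 toolx deg -9.92 toolz [-0.    -0.001 -1.   ]
shift tool mm [  -1.1 -211.7    0.3]
```

View pics/s3.png

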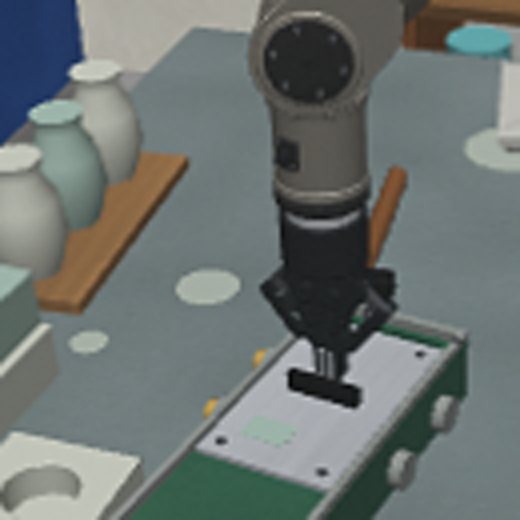

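The cover is sliding at about 4 N, so I'll keep pushing.

send_rows([
  {"translation": [0,-0.01,0],"rot": [0,0,0],"grip": 0},
  {"translation": [0,-0.01,0],"rot": [0,0,0],"grip": 0},
  {"translation": [0,-0.01,0],"rot": [0,0,0],"grip": 0},
  {"translation": [0,-0.01,0],"rot": [0,0,0],"grip": 0},
  {"translation": [0,-0.01,0],"rot": [0,0,0],"grip": 0},
])

```text
t: 4.42
eef_pos: [0.5856, -0.001, 0.0975]
tool_rot: [0.0, 0.996, -0.086, -0.0]
contact_force: [-0.3, -3.6, 2.9]
gripper_width: 0.001
```

send_rows([
  {"translation": [0,-0.01,0],"rot": [0,0,0],"grip": 0},
  {"translation": [0,-0.01,0],"rot": [0,0,0],"grip": 0},
  {"translation": [0,-0.01,0],"rot": [0,0,0],"grip": 0},
  {"translation": [0,-0.01,0],"rot": [0,0,0],"grip": 0},
  {"translation": [0,-0.01,0],"rot": [0,0,0],"grip": 0},
])

```text
t: 4.83
eef_pos: [0.5942, 0.0484, 0.0975]
tool_rot: [0.0, 0.996, -0.086, -0.0]
contact_force: [-0.1, -4.6, 2.8]
gripper_width: -0.002
```

send_rows([
  {"translation": [0,-0.01,0],"rot": [0,0,0],"grip": 0},
  {"translation": [0,-0.01,0],"rot": [0,0,0],"grip": 0},
  {"translation": [0,-0.01,0],"rot": [0,0,0],"grip": 0},
  {"translation": [0,-0.01,0],"rot": [0,0,0],"grip": 0},
  {"translation": [0,-0.01,0],"rot": [0,0,0],"grip": 0},
])

```text
t: 5.25
eef_pos: [0.6028, 0.0976, 0.0975]
tool_rot: [0.0, 0.996, -0.086, -0.0]
contact_force: [-1.1, -4.1, 3.5]
gripper_width: -0.001
```

Run:
```python
from station import *
from h import *
rep(get_obs(),(0,.102,.097))
t=read_camera("top");crop(t,170,140,320,230,5,"pics/t4.png")
```

```text
t 5.25 boxpos [ 0.5 39.9 97.5] F [-1.1 -4.1  3.5] w -0.001 toolx deg -9.87 toolz [-0. -0. -1.]
shift tool mm [ -0.6 -62.1   0.5]
```

View pics/t4.png

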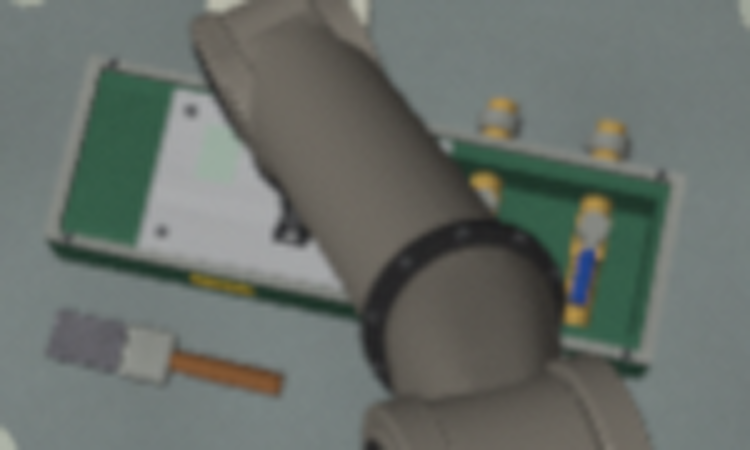

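The cover moves straight. The blue handle is at y −177, so red is at −87. I'll finish the push and go slower near the stop.

send_rows([
  {"translation": [0,-0.01,0],"rot": [0,0,0],"grip": 0},
  {"translation": [0,-0.01,0],"rot": [0,0,0],"grip": 0},
  {"translation": [0,-0.01,0],"rot": [0,0,0],"grip": 0},
  {"translation": [0,-0.01,0],"rot": [0,0,0],"grip": 0},
  {"translation": [0,-0.006,0],"rot": [0,0,0],"grip": 0},
])

```text
t: 5.72
eef_pos: [0.6103, 0.1444, 0.0972]
tool_rot: [-0.001, 0.996, -0.085, -0.0]
contact_force: [-0.0, -3.3, 2.2]
gripper_width: -0.002
```

send_rows([
  {"translation": [0,-0.003,0],"rot": [0,0,0],"grip": 0},
  {"translation": [0,-0.003,0],"rot": [0,0,0],"grip": 0},
  {"translation": [0,-0.003,0],"rot": [0,0,0],"grip": 0},
  {"translation": [0,-0.002,0],"rot": [0,0,0],"grip": 0},
  {"translation": [0,0,0],"rot": [0,0,0],"grip": 0},
])

```text
t: 6.13
eef_pos: [0.6124, 0.1535, 0.0973]
tool_rot: [-0.0, 0.996, -0.086, 0.0]
contact_force: [0.7, -0.5, -1.0]
gripper_width: -0.002
```

Run:
```python
from station import *
from h import *
rep(get_obs(),(0,.102,.097))
s=read_camera("side");crop(s,165,125,315,275,4,"pics/s5.png")
```

```text
t 6.13 boxpos [ 0.5 96.6 97.3] F [ 0.7 -0.5 -1. ] w -0.002 toolx deg -9.84 toolz [ 0.     0.001 -1.   ]
shift tool mm [-0.6 -5.4  0.3]
```

View pics/s5.png

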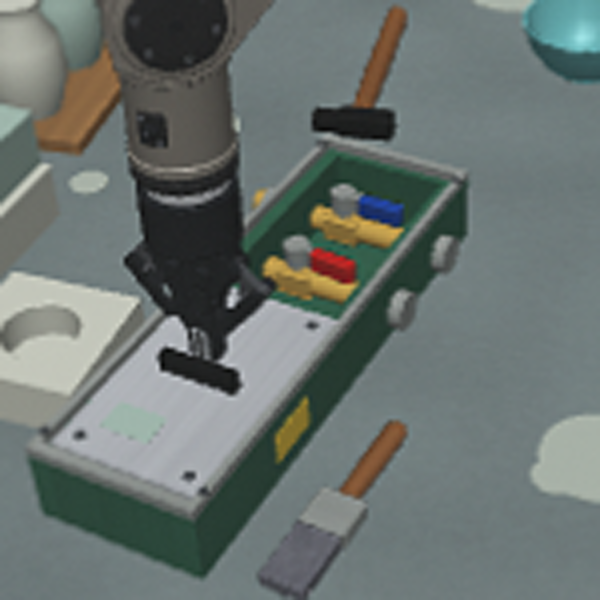

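The cover is a few mm from the stop. I'll nudge it a little further and then retreat.

send_rows([
  {"translation": [0,-0.002,0],"rot": [0,0,0],"grip": 0},
  {"translation": [0,-0.002,0],"rot": [0,0,0],"grip": 0},
  {"translation": [0,-0.002,0],"rot": [0,0,0],"grip": 0},
  {"translation": [0,0,0],"rot": [0,0,0],"grip": 0},
  {"translation": [0,0,0],"rot": [0,0,0],"grip": 0},
])

```text
t: 6.6
eef_pos: [0.6134, 0.1589, 0.0974]
tool_rot: [-0.0, 0.996, -0.086, -0.0]
contact_force: [-0.2, -2.1, 0.4]
gripper_width: 0.001
```

send_rows([
  {"translation": [0,0.015,0],"rot": [0,0,0],"grip": 0},
  {"translation": [0,0.02,0],"rot": [0,0,0],"grip": 0},
  {"translation": [0,0,-0.03],"rot": [0,0,0],"grip": 0},
  {"translation": [0,0,-0.03],"rot": [0,0,0],"grip": 0},
  {"translation": [0,0,0],"rot": [0,0,0],"grip": 0},
])

```text
t: 7.02
eef_pos: [0.6108, 0.1248, 0.1634]
tool_rot: [-0.002, 0.996, -0.086, 0.005]
contact_force: [1.6, 0.7, 1.7]
gripper_width: -0.002
```

Run:
```python
from station import *
from h import *
rep(get_obs(),(-.02,-.125,.157))
s=read_camera("side");crop(s,165,125,315,275,4,"pics/s6.png")
t=read_camera("top");crop(t,170,140,320,230,5,"pics/t6.png")
```

```text
t 7.02 boxpos [  3.8  68.1 163.4] F [1.6 0.7 1.7] w -0.002 toolx deg -9.92 toolz [ 0.009  0.003 -1.   ]
shift tool mm [-23.5 193.2   5.2]
```

View pics/s6.png

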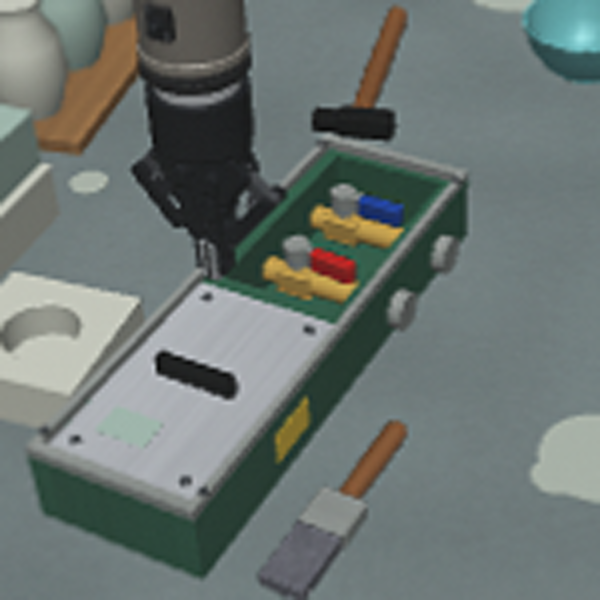

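View pics/t6.png

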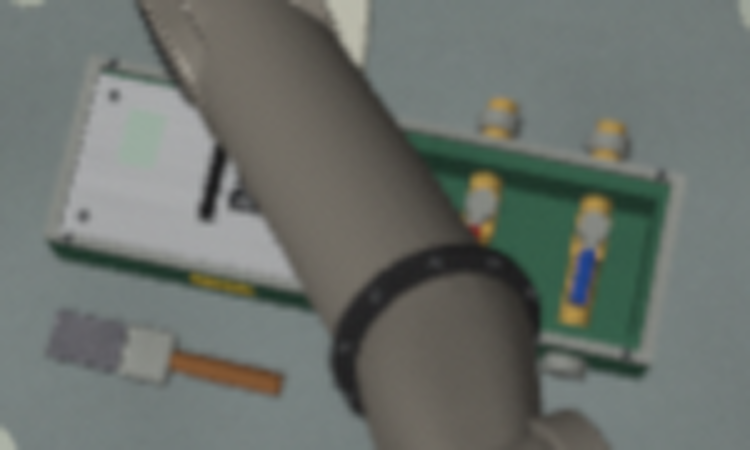

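The cover is at the end (finger centre +102 + 16 ≈ +118 mm). Next I check the handle angles by overlaying the model outline on the side view.

```bash
cat > ov.py <<'E'
from station import *
from h import *
import sys
def ov(c,box,k,f,reds,blues,ry=-.087,by=-.177):
    u0,v0,u1,v1=box
    im=cv2.resize(np.ascontiguousarray(c["pixels"][v0:v1,u0:u1,::-1]),None,fx=k,fy=k,interpolation=cv2.INTER_CUBIC)
    def dr(y,a,col):
        d=np.array([-np.cos(a),np.sin(a)]); n=np.array([d[1],-d[0]])
        pts=[]
        for l,w in((.018,.007),(.062,.007),(.062,-.007),(.018,-.007)):
            q=np.array([.025,y])+d*l+n*w; pts.append(b2w(q[0],q[1],.062))
        u=((proj(c,np.array(pts))-[u0,v0]+.5)*k-.5).round().astype(int)
        cv2.polylines(im,[u],True,col,1)
    for a,col in reds: dr(ry,a,col)
    for a,col in blues: dr(by,a,col)
    cv2.imwrite(f,im)
E
python3 - <<'E'
from ov import *
s=read_camera("side")
ov(s,(225,160,290,215),10,"pics/o6.png",[(0,(0,255,255)),(.25,(255,255,0))],[(0,(0,255,255)),(.15,(255,255,0))])
E
```

```text
(no output)
```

View pics/o6.png

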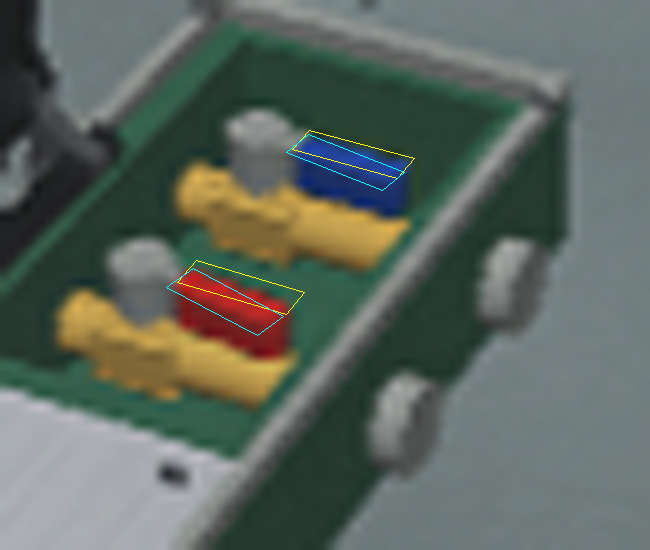

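The red handle stands at about 0.12 rad and blue at about 0.05 to 0.1. The model fits to within 2–3 mm. Next I work out the push path.

Run:
```python
from station import *
from h import *
rep(get_obs(),(-.025,-.122,.157))
P0=np.array([-25,-122])
for a in np.radians(np.arange(0,95,7.5)):
    d=np.array([-np.cos(a),np.sin(a)]);n=np.array([np.sin(a),np.cos(a)])
    r=50-10*a/1.571
    P=np.array([25,-87])+r*d-(7+14.5*np.sin(a)+11*np.cos(a))*n
    print(round(np.degrees(a),1),P.round(1),"tool dx,dy",(P-P0).round(1)*[1,-1]); P0=P
```

```text
t 7.17 boxpos [  0.8  66.7 157.8] F [-0.   0.7 -0.3] w -0.001 toolx deg -9.87 toolz [ 0.001  0.001 -1.   ]
shift tool mm [-25.5 188.8   0.6]
0.0 [ -25. -105.] tool dx,dy [  0. -17.]
7.5 [ -26.3 -100.2] tool dx,dy [-1.3 -4.8]
15.0 [-27.2 -95.1] tool dx,dy [-0.9 -5.1]
22.5 [-27.6 -89.8] tool dx,dy [-0.4 -5.3]
30.0 [-27.3 -84.3] tool dx,dy [ 0.3 -5.5]
37.5 [-26.3 -78.6] tool dx,dy [ 1.  -5.7]
45.0 [-24.5 -72.9] tool dx,dy [ 1.8 -5.7]
52.5 [-21.9 -67.3] tool dx,dy [ 2.6 -5.6]
60.0 [-18.4 -62. ] tool dx,dy [ 3.5 -5.3]
67.5 [-14.  -57.2] tool dx,dy [ 4.4 -4.8]
75.0 [ -8.8 -52.9] tool dx,dy [ 5.2 -4.2]
82.5 [ -2.9 -49.5] tool dx,dy [ 5.9 -3.4]
90.0 [  3.5 -47. ] tool dx,dy [ 6.4 -2.5]
```

send_rows([
  {"translation": [-0.005,0.038,0],"rot": [0,0,0],"grip": 0},
  {"translation": [-0.006,0.038,0],"rot": [0,0,0],"grip": 0},
  {"translation": [-0.006,0.038,0],"rot": [0,0,0],"grip": 0},
  {"translation": [-0.006,0.038,0],"rot": [0,0,0],"grip": 0},
  {"translation": [-0.005,0.038,0],"rot": [0,0,0],"grip": 0},
])

```text
t: 7.58
eef_pos: [0.5455, -0.0596, 0.1562]
tool_rot: [-0.0, 0.996, -0.086, -0.001]
contact_force: [0.9, -0.1, 0.6]
gripper_width: -0.001
```

send_rows([
  {"translation": [0,0,0],"rot": [0,0,0],"grip": 0},
  {"translation": [0,0,0],"rot": [0,0,0],"grip": 0},
  {"translation": [0,0,0],"rot": [0,0,0],"grip": 0},
  {"translation": [0,0,0],"rot": [0,0,0],"grip": 0},
  {"translation": [0,0,0],"rot": [0,0,0],"grip": 0},
])

```text
t: 8.0
eef_pos: [0.5476, -0.0562, 0.1572]
tool_rot: [-0.0, 0.996, -0.085, -0.0]
contact_force: [0.6, -0.7, 0.8]
gripper_width: -0.002
```

Run:
```python
from station import *
from h import *
rep(get_obs(),(-.025,-.122,.065))
```

```text
t 8.0 boxpos [ -27.6 -121.1  157.2] F [ 0.6 -0.7  0.8] w -0.002 toolx deg -9.7 toolz [-0.     0.001 -1.   ]
shift tool mm [ 2.7  1.  92.2]
```

send_rows([
  {"translation": [0.001,0.001,0.02],"rot": [0,0,0],"grip": 0},
  {"translation": [0.001,0,0.02],"rot": [0,0,0],"grip": 0},
  {"translation": [0,0,0.02],"rot": [0,0,0],"grip": 0},
  {"translation": [0,0,0],"rot": [0,0,0],"grip": 0},
  {"translation": [0,0,0],"rot": [0,0,0],"grip": 0},
])

```text
t: 8.42
eef_pos: [0.5486, -0.0582, 0.0968]
tool_rot: [-0.0, 0.996, -0.085, -0.001]
contact_force: [-0.6, 0.9, 0.2]
gripper_width: -0.002
```

Run:
```python
from ov import *
rep(get_obs(),(-.025,-.122,.065))
s=read_camera("side")
ov(s,(215,140,290,215),8,"pics/o7.png",[(0.12,(0,255,255))],[(.07,(0,255,255))])
```

```text
t 8.42 boxpos [ -26.3 -122.9   96.8] F [-0.6  0.9  0.2] w -0.002 toolx deg -9.74 toolz [-0.002  0.001 -1.   ]
shift tool mm [ 1.4 -0.9 31.8]
```

View pics/o7.png

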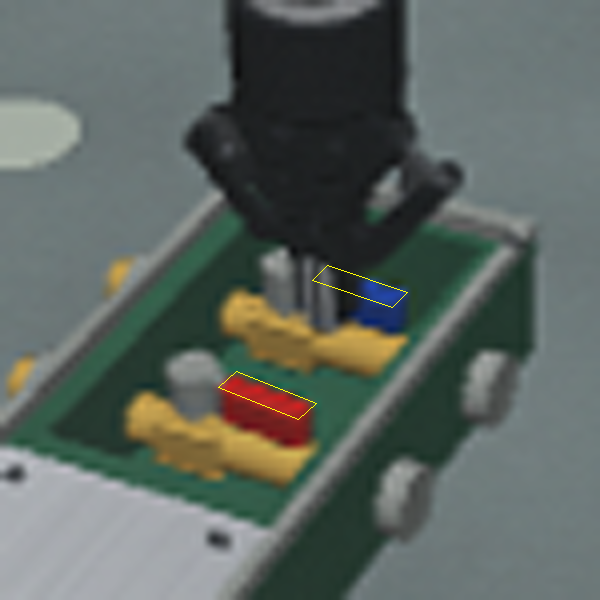

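The fingertips hover clear between the two handles, so I lower them.

send_rows([
  {"translation": [0.001,0,0.012],"rot": [0,0,0],"grip": 0},
  {"translation": [0,0,0.012],"rot": [0,0,0],"grip": 0},
  {"translation": [0,0,0.008],"rot": [0,0,0],"grip": 0},
  {"translation": [0,0,0],"rot": [0,0,0],"grip": 0},
  {"translation": [0,0,0],"rot": [0,0,0],"grip": 0},
])

```text
t: 8.88
eef_pos: [0.5496, -0.0596, 0.0648]
tool_rot: [0.0, 0.996, -0.086, -0.001]
contact_force: [-0.3, -0.3, -0.3]
gripper_width: 0.001
```

send_rows([
  {"translation": [0,-0.006,0],"rot": [0,0,0],"grip": 0},
  {"translation": [0,-0.006,0],"rot": [0,0,0],"grip": 0},
  {"translation": [0,-0.006,0],"rot": [0,0,0],"grip": 0},
  {"translation": [-0.001,-0.005,0],"rot": [0,0,0],"grip": 0},
  {"translation": [-0.001,-0.005,0],"rot": [0,0,0],"grip": 0},
])

```text
t: 9.3
eef_pos: [0.5536, -0.0318, 0.0659]
tool_rot: [0.0, 0.996, -0.086, 0.001]
contact_force: [1.2, -4.4, 0.3]
gripper_width: 0.001
```

Run:
```python
from ov import *
rep(get_obs(),(-.0276,-.0898,.065))
s=read_camera("side")
ov(s,(215,140,290,215),8,"pics/o8.png",[(0.39,(0,255,255))],[(.07,(0,255,255))])
```

```text
t 9.3 boxpos [-25.9 -96.   65.9] F [ 1.2 -4.4  0.3] w 0.001 toolx deg -9.86 toolz [ 0.001 -0.001 -1.   ]
shift tool mm [-1.7 -6.2  0.9]
```

View pics/o8.png

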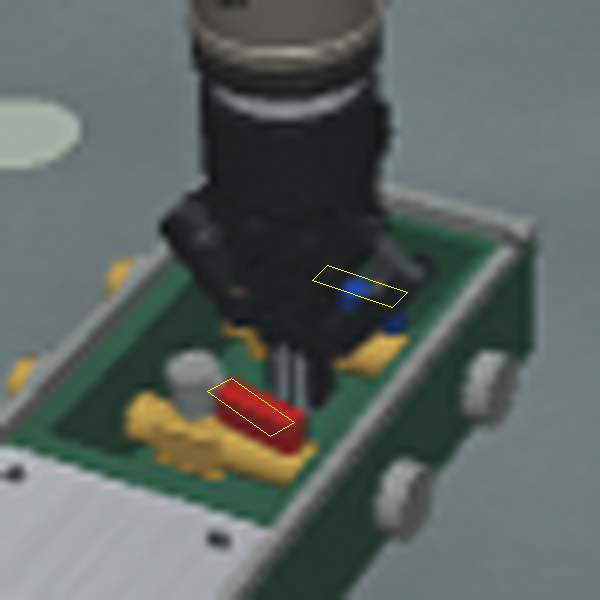

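Contact made at about 4 N and the handle is turning. I'll follow the arc.

send_rows([
  {"translation": [-0.001,-0.006,0.001],"rot": [0,0,0],"grip": 0},
  {"translation": [-0.001,-0.006,0],"rot": [0,0,0],"grip": 0},
  {"translation": [0.001,-0.006,0],"rot": [0,0,0],"grip": 0},
  {"translation": [0.002,-0.006,0],"rot": [0,0,0],"grip": 0},
  {"translation": [0.0025,-0.0055,0],"rot": [0,0,0],"grip": 0},
])

```text
t: 9.77
eef_pos: [0.5609, -0.003, 0.0642]
tool_rot: [0.0, 0.996, -0.086, -0.001]
contact_force: [-1.6, -4.8, 1.0]
gripper_width: -0.001
```

Run:
```python
from ov import *
rep(get_obs(),(-.0219,-.0673,.065))
s=read_camera("side")
ov(s,(215,140,290,215),8,"pics/o9.png",[(0.8,(0,255,255))],[(.07,(0,255,255))])
```

```text
t 9.77 boxpos [-23.6 -66.4  64.2] F [-1.6 -4.8  1. ] w -0.001 toolx deg -9.87 toolz [-0.002 -0.001 -1.   ]
shift tool mm [ 1.7  0.9 -0.9]
```

View pics/o9.png

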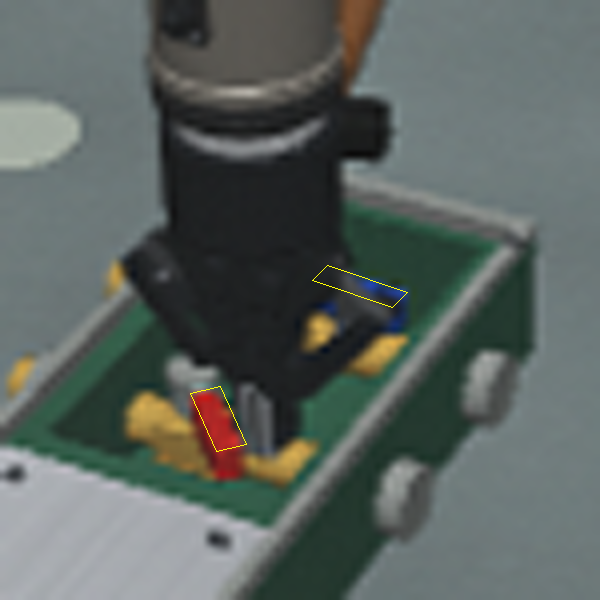

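The handle is at about 0.8 rad. Continuing.

send_rows([
  {"translation": [0.005,-0.005,0],"rot": [0,0,0],"grip": 0},
  {"translation": [0.005,-0.0045,0],"rot": [0,0,0],"grip": 0},
  {"translation": [0.0055,-0.004,0],"rot": [0,0,0],"grip": 0},
  {"translation": [0.006,-0.003,0],"rot": [0,0,0],"grip": 0},
  {"translation": [0.003,-0.002,0],"rot": [0,0,0],"grip": 0},
])

```text
t: 10.23
eef_pos: [0.5894, 0.0114, 0.0642]
tool_rot: [-0.0, 0.996, -0.086, -0.0]
contact_force: [-3.2, -1.5, 0.8]
gripper_width: 0.0
```

send_rows([
  {"translation": [0.002,0,0],"rot": [0,0,0],"grip": 0},
  {"translation": [0.002,0,0],"rot": [0,0,0],"grip": 0},
  {"translation": [0,0,0],"rot": [0,0,0],"grip": 0},
  {"translation": [0,0,0],"rot": [0,0,0],"grip": 0},
  {"translation": [0,0,0],"rot": [0,0,0],"grip": 0},
])

```text
t: 10.65
eef_pos: [0.5928, 0.0109, 0.0646]
tool_rot: [-0.0, 0.996, -0.086, 0.0]
contact_force: [-3.3, 1.5, -0.3]
gripper_width: 0.001
```

Run:
```python
from ov import *
rep(get_obs(),(.0035,-.047,.065))
s=read_camera("side")
ov(s,(215,140,290,215),8,"pics/o10.png",[(1.571,(0,255,255)),(1.4,(255,255,0))],[(.07,(0,255,255))])
```

```text
t 10.65 boxpos [  5.5 -47.2  64.6] F [-3.3  1.5 -0.3] w 0.001 toolx deg -9.82 toolz [ 0.001  0.001 -1.   ]
shift tool mm [-2.  -0.2 -0.4]
```

View pics/o10.png

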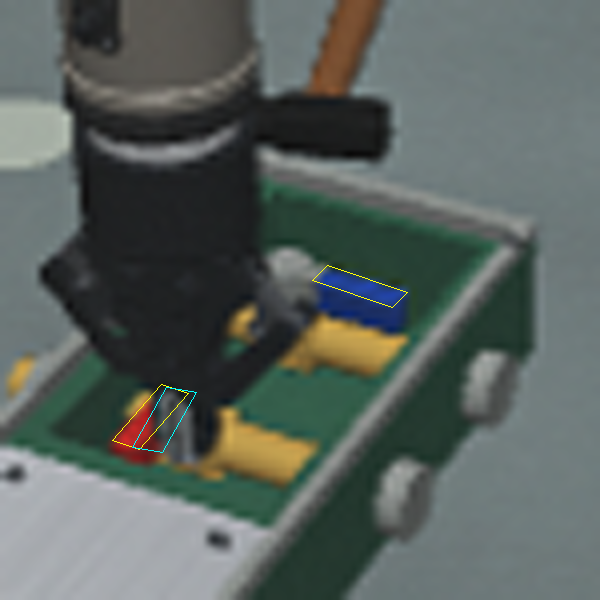

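The handle is near shut, but the force is only about 3 N. I'll keep pushing until the stop shows.

send_rows([
  {"translation": [0.002,0,0],"rot": [0,0,0],"grip": 0},
  {"translation": [0.002,0,0],"rot": [0,0,0],"grip": 0},
  {"translation": [0,0,0],"rot": [0,0,0],"grip": 0},
  {"translation": [0,0,0],"rot": [0,0,0],"grip": 0},
  {"translation": [0,0,0],"rot": [0,0,0],"grip": 0},
])

```text
t: 11.12
eef_pos: [0.5933, 0.0107, 0.0644]
tool_rot: [0.0, 0.996, -0.085, -0.003]
contact_force: [-13.3, 3.1, 9.1]
gripper_width: 0.0
```

Run:
```python
from ov import *
rep(get_obs(),(.0035,-.047,.065))
```

```text
t 11.12 boxpos [  6.  -47.3  64.4] F [-13.3   3.1   9.1] w 0.0 toolx deg -9.79 toolz [-0.006  0.    -1.   ]
shift tool mm [-2.5 -0.3 -0.6]
```

At 13 N it no longer moves: the handle is at its stop. I back off and lift clear.

send_rows([
  {"translation": [-0.008,0,0],"rot": [0,0,0],"grip": 0},
  {"translation": [-0.008,0,0],"rot": [0,0,0],"grip": 0},
  {"translation": [-0.004,0,0],"rot": [0,0,0],"grip": 0},
  {"translation": [0,0,-0.02],"rot": [0,0,0],"grip": 0},
  {"translation": [0,0,-0.03],"rot": [0,0,0],"grip": 0},
])

```text
t: 11.53
eef_pos: [0.5749, 0.0122, 0.1127]
tool_rot: [0.001, 0.996, -0.086, -0.002]
contact_force: [0.7, -0.7, 1.2]
gripper_width: -0.001
```

send_rows([
  {"translation": [0,0,-0.035],"rot": [0,0,0],"grip": 0},
  {"translation": [0,0,-0.035],"rot": [0,0,0],"grip": 0},
  {"translation": [0,0,-0.035],"rot": [0,0,0],"grip": 0},
  {"translation": [0,0.035,0],"rot": [0,0,0],"grip": 0},
  {"translation": [0,0.035,0],"rot": [0,0,0],"grip": 0},
])

```text
t: 11.95
eef_pos: [0.5673, -0.0547, 0.223]
tool_rot: [-0.0, 0.996, -0.084, 0.004]
contact_force: [-0.8, -1.6, -1.0]
gripper_width: 0.001
```

send_rows([
  {"translation": [0,0.035,0],"rot": [0,0,0],"grip": 0},
  {"translation": [0,0.035,0],"rot": [0,0,0],"grip": 0},
  {"translation": [0,0.035,0],"rot": [0,0,0],"grip": 0},
  {"translation": [0,0.035,0],"rot": [0,0,0],"grip": 0},
  {"translation": [0,0.035,0],"rot": [0,0,0],"grip": 0},
])

```text
t: 12.37
eef_pos: [0.5346, -0.2308, 0.22]
tool_rot: [0.001, 0.996, -0.086, 0.001]
contact_force: [0.5, -0.1, -0.2]
gripper_width: 0.001
```

send_rows([
  {"translation": [0,0.03,0],"rot": [0,0,0],"grip": 0},
  {"translation": [0,0.03,0],"rot": [0,0,0],"grip": 0},
  {"translation": [0,0,0],"rot": [0,0,0],"grip": 0},
  {"translation": [0,0,0],"rot": [0,0,0],"grip": 0},
  {"translation": [0,0,0],"rot": [0,0,0],"grip": 0},
])

```text
t: 12.78
eef_pos: [0.5249, -0.2872, 0.2196]
tool_rot: [-0.0, 0.996, -0.086, 0.0]
contact_force: [0.0, 0.0, 0.0]
gripper_width: -0.003
```

Run:
```python
from ov import *
rep(get_obs())
t=read_camera("top");s=read_camera("side")
ov(t,(170,140,320,230),5,"pics/t11.png",[],[])
ov(s,(225,160,290,215),10,"pics/o11.png",[(1.571,(0,255,255)),(1.43,(255,255,0))],[(0.0,(0,255,255))])
cv2.imwrite("pics/tf.png",t["pixels"][:,:,::-1])
```

```text
t 12.78 boxpos [ -10.7 -352.6  219.6] F [0. 0. 0.] w -0.003 toolx deg -9.86 toolz [ 0.001  0.    -1.   ]
```

View pics/t11.png

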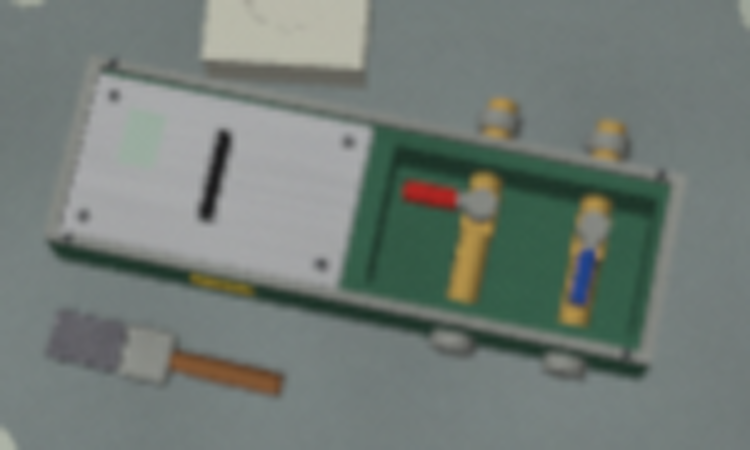

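View pics/o11.png

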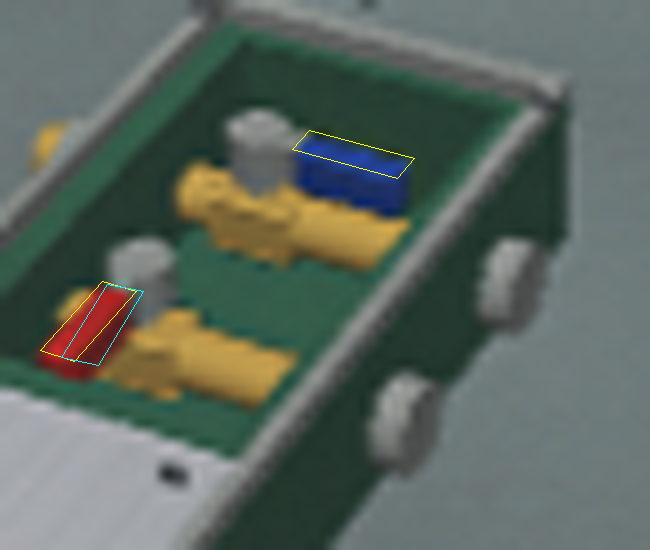

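View pics/tf.png

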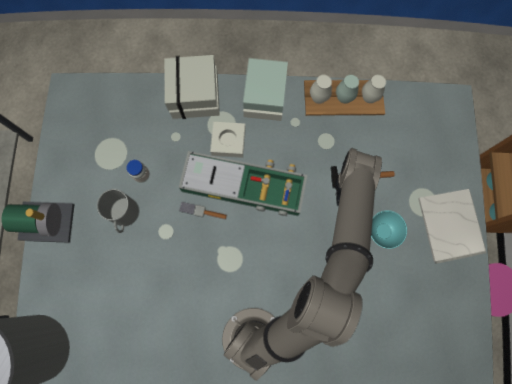

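The well is open, the red handle lies across its pipe, and blue lies along its pipe. I'll measure both angles from the colour masks before handing in.

Run:
```python
from station import *
from h import *
for n in("top","side"):
    c=read_camera(n); I=c["pixels"].astype(int); r,g,b=I[...,0],I[...,1],I[...,2]
    for nm,m,y in(("red",(r>100)&(g<60)&(b<60),-.087),("blue",(b>90)&(r<70)&(g<90),-.177)):
        m=m.copy(); k=proj(c,b2w(0,y,.05)[None])[0]; v,u=np.nonzero(m); ok=np.hypot(u-k[0],v-k[1])<25
        P=atz(c,np.c_[u,v][ok],.06); B=np.array([w2b(q) for q in P])[:,:2]
        d=np.linalg.svd(B-B.mean(0))[2][0]; e=B.mean(0)-[.025,y]
        print(n,nm,ok.sum(),"mean",B.mean(0).round(4),"angle axis",np.arctan(d[1]/-d[0]).round(3),"from pivot",np.arctan2(e[1],-e[0]).round(3))
```

```text
top red 33 mean [ 0.0239 -0.0475] angle axis 1.528 from pivot 1.543
top blue 28 mean [-0.0178 -0.1777] angle axis 0.04 from pivot -0.016
side red 36 mean [ 0.0245 -0.0432] angle axis 1.526 from pivot 1.559
side blue 57 mean [-0.0185 -0.168 ] angle axis 0.292 from pivot 0.203
```

```bash
python3 -c "
from station import *
print(hand_in())"
```

```text
the job is handed in; nothing more can be done
None
```

The cover is at the far end of the box, the well is fully open, the red handle is shut, and I've handed the job in. It took about 13 s of the 53 s allowed; the hand-in gives no verdict.

- **Cover:** I pushed it by its lug with closed fingertips at about 4 N, to about y +118 mm (needed above +95, stop at +119). I got this from the finger position plus the finger and lug sizes. It lies flat in the last pictures. I stopped there without feeling a clear rise in force at the end stop.
- **Red handle:** I pushed it round clockwise until the force rose to about 13 N and it stopped moving. After I backed off, the pictures gave 1.53 to 1.56 rad (needed above 1.43).
- **Blue handle:** It looks untouched and still open. The top camera gave about 0.0 rad. The side camera gave 0.20 to 0.29, but that mask also caught the sleeve's side face, so I trusted the top view. Both are below the 0.35 limit.
- **Other things on the bench:** The brush and mould look unmoved in the last top view, and so do the bowl, jug and jar. I did not measure any of them, and the arm hides the cup and part of the mallet there. The arm is clear of everything and the force reads zero.

The box pose fit was good to about 2–3 mm, which was enough for these pushes.

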